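Hang the trivet ring on the sprung J-hook

TASK

Lift the red trivet ring out of its wooden rack by its rim and hang it over the J-hook of the stand: pass the hook's tip through the hole, bring the rim down onto the hook and, still holding it, press it gently down past the spring roller until the roller has closed over the thick inner bead and you feel the rim bear firmly on the hook, with about 10 newtons, and only then let go. The hook is set to another height each time, so feel for it, and never load the stand with more than about 20 newtons. Leave the mug, the egg cup and the shaker by the rack where they stand.

Things in the scene. Friction and masses are not known exactly. Their poses are not given: they have to be found in the camera images.
- ring: Red flat trivet ring, loose, 0.25 to 0.4 kg, standing upright in the rack. Outside diameter 214 mm, hole 110 mm; flat web 8 mm thick and, along the hole, a round bead 19 mm thick (its centre circle 64.5 mm from the ring's centre). Origin: the ring's centre; x axis = the ring's axis (normal to its plane); z points up at the start.
- ring_top (a point): Highest point of the ring's outer edge as it stands in the rack, 107 mm from its centre, mid-thickness. Grip here from above, across the 8 mm web, on the outermost 22 mm only, so that the fingertips stay clear of the hook, which seats in the hole's edge 52 mm below this point. The web is flat for 33 mm below this point.
- rack: Low fixed wooden rack: base 100x170x8 mm, four pegs 58 mm high (one pair each side, 11 mm between the pegs of a pair), two rubber saddles. Origin: centre of the underside; the ring's plane is the rack's y-z plane. The ring lifts out straight up; 80 mm of lift clears the pegs.
- stand: Fixed steel hook stand. Origin on the worktop exactly under the hook's throat, where the hung ring's plane belongs; x runs along the hook arm from the open tip (at -x, towards the robot) to the post; z up. The arm is a round bar 12 mm thick; its upper side is the seat. The seat is set anew each time 180 to 230 mm above the worktop and not reported: find it by touch or camera.
- post (a point): Top of the stand's fixed post tube, 75 mm behind the throat, 166 mm above the worktop; the hook arm's stem slides out of it and is clamped. Heights above the seat: the upturned tip rises 24 mm, the black catch housing 27 mm, nothing is higher. Along the stand's x: tip from -27 to -10.5 mm, housing from +11.5 to +34 mm. The arm is springy: it sinks about 0.1 mm per newton.
- base_front (a point): Front edge of the stand's base plate (150x130x10 mm), at its upper side, 40 mm in front of the throat. How the catch feels: a ring lowered in the middle of the throat meets the roller when its hole's edge is about 23 mm above the seat, needs 3 to 12 N of push to pass it, then drops free onto the seat, where the force rises again. The ring's weight alone does not pass it.
- catch (a joint): Spring roller catch in the housing behind the throat: how far the white roller (10 mm diameter, lying across the arm, 21.5 mm above the seat) is pushed back, in m. 0 = closed (roller juts out to 4 mm from the throat's middle), 0.0085 = fully back. Spring 6.5 N closed, 9 N fully back. The bead pushes it back 3 to 5 mm; it returns to about 0 once it has closed over the bead.
- mug: Bystander: cream mug standing upside down, 63x88x51 mm, origin at the centre of its underside.
- cup: Bystander: wooden egg cup, 47 mm diameter, 58 mm high, origin at the centre of its underside.
- shaker: Bystander: small white-grey metal shaker, 37 mm diameter, 64 mm high, origin at the centre of its underside.

How it is judged:
By the outcome, as a careful person would: the job done as asked, in the order asked, and still so for the second after the job is handed in, with the robot touching nothing.
It also fails if it takes over 69 s, if anything falls off the work surface, if the arm or the gripper's body presses on something with over 40 N, if the wrist force passes 120 N, or if a joint passes its speed limit or range.

ROBOT

A 7-joint arm with a two-finger parallel gripper is mounted at the origin on a cart in front of the work surface, level with it; the furniture and walls round the work are solid. World frame = base frame: x ahead of the robot, y to its left, z up, the work surface at z = 0. Lengths are in mm, angles in rad, forces in N, time in s.
With the tool pointing down it reaches from about 400 to 875 mm from the base axis. Payload 4.4 kg.
Tool frame: the origin (TCP) lies midway between the tips of the shut fingers; the grasp point (between the pads) lies ctrl.grip_depth behind it (ctrl.grip_depth is the distance from the TCP to the grasp point, in mm); z points along the fingers, y is the line along which they close (so a half turn about z gives the same grasp; the last joint's range is limited). The gripper opens to 85 mm and grips with 20 to 120 N. Pads are 22 mm wide; open, the fingers measure 114 mm over their backs; the gripper's body (76 mm by 85 mm) begins 54 mm behind the grasp point. The pads swing forward as they close: fully open they stand 13 mm farther back than shut.
Start: joints at [1.242, 0.628, 0.038, 1.517, -0.027, 0.996, -0.02], TCP at [168.888, -627.69, 231.313] pointing down, gripper open.
Joint ranges: [-3.06, 3.06], [-0.37, 2.12], [-1.25, 1.32], [0.18, 2.47], [-1.1, 4.24], [0.23, 1.98], [-2.94, 2.94]. Speed limits (rad/s): [2.57, 2.57, 3.14, 3.14, 3.14, 3.14, 3.14].

INTERFACE

Orientations are given as [roll, pitch, yaw] about the fixed x, y, z axes, in that order (R = Rz(yaw) Ry(pitch) Rx(roll)).
In Python, from cell import ctrl gives the robot as it stands.
- The arm moves only by the tool carry_out, never from a script. Its argument "deltas" is one flat list of numbers, 7 for each row, row after row: the turn, a rotation vector about the tool's x, y, z in degrees, then the shift along the tool's x, y, z in m, then the closure, from -1 (fully open) to 1 (shut). In form: [wx, wy, wz, dx, dy, dz, claw, wx, wy, wz, dx, dy, dz, claw, ...]. A call has 1 to 12 rows; each row shifts and turns the commanded pose from where the row before left it, along the tool's axes as they then stand; what a row does not reach is not made up. A row lasts 1/8 s, in which the tool goes at most 62.5 mm and 10.7 degrees, less where a joint would pass 70% of its speed; a pose out of reach is approached as far as the arm can. A call with a gripper value outside its range is refused whole. The fingers move at their own pace and stop on an object; the grip force is fixed at half the most. Time passes only in rows, so rows that do not move let the fingers close. It gives the time, the measured TCP pose, the force, the opening and the grip force at its end, in the units of the state.
- ctrl.read_state(): the state, without advancing time (a new reading comes with each control period).
- ctrl.get_image(name): name is "side" or "top" or "wrist"; returns the picture (420x560x3 uint8, red, green, blue); there is no depth.
- ctrl.calibration(name): a dict with "mtx" (3x3 intrinsics, pixels), "distortion" ([k1, k2, p1, p2, k3] as OpenCV has them; the pictures are not rectified), "R" (3x3) and "t" (3): a world point X has camera coordinates R X + t. Camera axes: x right, y down, z forward; pixel columns grow to the right and rows downward; lengths in mm; the calibration is good to about 2 mm. A picture is of the moment at which its call begins: read the wrist's pose just before it. calibration takes no time and is no camera call; for the wrist camera it gives the pose at the moment of the call.
- ctrl.finish_job(): hands the job in; it is judged then, once.
The state is a dict: "clock": time; "qpos": joint angles; "qd": joint speeds; "tau": joint torques, N m; "eef_pos": TCP position; "tool_rot": TCP orientation; "force": force on the tool from outside, world axes, zero at the start; "torque": the same for the moment, N m; "width": finger opening in mm; "gripper_force": force on a finger pad.
Only numpy, scipy, OpenCV 4.12 (cv2) and the standard library are available. Lean on these libraries where they do the work, as an engineer would, in place of code of your own. Each camera call takes 0.05 s, during which the arm holds its last target. There are 200 camera calls.

## Working session

There is one attempt and no reset: what is moved stays moved. The work goes in short steps, Python scripts to look and compute and a tool call to move; the robot and the scene stay as the last step left them, time stands still between calls to the robot, and variables do not carry over. Pictures are saved under pics/ and viewed, at most 10 in all, crops included, and the job is handed in when it is done.

Besides the shell and the picture viewer there is one more tool, called after "Call:" by a JSON object that holds its "fn" and its "kwargs". carry_out: Moves the arm, as the interface text tells. Its arguments: {"type":"object","properties":{"deltas":{"type":"array"}},"required":["deltas"]}

```bash
mkdir -p pics; python3 - <<'E'
from cell import ctrl
import cv2, numpy as np
s=ctrl.read_state()
print({k:np.round(v,3).tolist() for k,v in s.items()}, ctrl.grip_depth)
for n in ("side","top"):
    im=ctrl.get_image(n); cv2.imwrite(f"pics/{n}0.png",im[:,:,::-1])
    c=ctrl.calibration(n); R=np.array(c["R"]);print(n,np.round(c["mtx"],1).tolist(),c["distortion"],"pos",np.round(-R.T@np.array(c["t"])).tolist(),R.round(2).tolist())
E
```

```text
{'clock': 0.0, 'qpos': [1.242, 0.629, 0.038, 1.518, -0.027, 0.996, -0.02], 'qd': [-0.001, 0.002, -0.0, 0.0, -0.0, 0.0, 0.0], 'tau': [-0.001, -56.341, 1.226, -19.345, 0.011, 0.011, -0.0], 'eef_pos': [168.753, -627.071, 230.407], 'tool_rot': [-3.14, -0.0, 0.263], 'force': [-0.423, 0.433, -0.755], 'torque': [0.043, 0.002, -0.025], 'gripper_force': 0.0, 'width': 85.27} 18.700000000000003
side [[467.3, 0.0, 282.4], [0.0, 467.3, 211.3], [0.0, 0.0, 1.0]] [-0.09400946  0.          0.          0.          0.        ] pos [521.0, -889.0, 835.0] [[1.0, -0.01, -0.02], [-0.02, -0.61, -0.79], [-0.0, 0.79, -0.61]]
top [[394.7, 0.0, 279.4], [0.0, 394.7, 213.6], [0.0, 0.0, 1.0]] [-0.11315457  0.          0.          0.          0.        ] pos [485.0, 27.0, 1041.0] [[0.03, -1.0, -0.0], [-1.0, -0.03, -0.05], [0.05, 0.0, -1.0]]
```

View pics/side0.png

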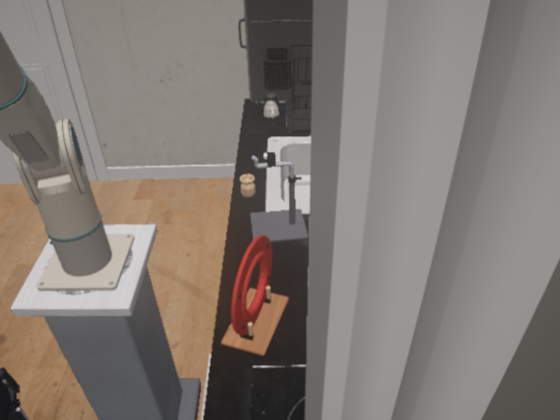

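View pics/top0.png

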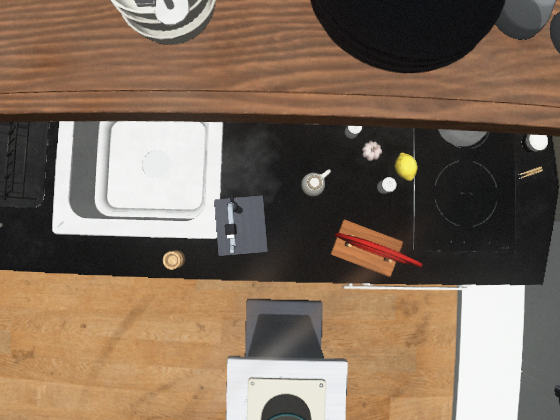

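The side view shows the ring upright at about (253,285) in the rack and the stand at (290,200), with a pillar hiding the right half. The top view shows the ring edge-on from (335,234) to (422,266), the rack around (367,247) and the stand base around (241,225), with the hook running from (233,248) to (238,205).

```bash
cat > h.py <<'E'
import cv2, numpy as np
from cell import ctrl
def cal(n):
    c=ctrl.calibration(n); return tuple(np.array(c[k],float) for k in("mtx","distortion","R","t"))
def ray(c,p):
    K,d,R,t=c; u=cv2.undistortPoints(np.array(p,float).reshape(-1,1,2),K,d).reshape(-1,2)
    v=np.c_[u,np.ones(len(u))]@R; return -R.T@t, v
def onz(c,p,z):
    o,v=ray(c,p); return o+v*((z-o[2])/v[:,2])[:,None]
def tri(c1,p1,c2,p2):
    (a,u),(b,v)=ray(c1,p1),ray(c2,p2); u=u[0]/np.linalg.norm(u[0]);v=v[0]/np.linalg.norm(v[0])
    s=np.linalg.lstsq(np.c_[u,-v],b-a,rcond=None)[0]; P,Q=a+s[0]*u,b+s[1]*v
    return (P+Q)/2,np.linalg.norm(P-Q)
def proj(c,X):
    K,d,R,t=c; return cv2.projectPoints(np.array(X,float).reshape(-1,3),cv2.Rodrigues(R)[0],t,K,d)[0].reshape(-1,2)
def red(im):
    r,g,b=[im[:,:,i].astype(int) for i in range(3)]; return ((r>70)&(r>2.2*g)&(r>2.2*b)).astype(np.uint8)
def big(m):
    n,l,s,_=cv2.connectedComponentsWithStats(m); return l==1+np.argmax(s[1:,4])
E
python3 - <<'E'
from h import *
ct,cs=cal("top"),cal("side")
T=cv2.imread("pics/top0.png")[:,:,::-1]; S=cv2.imread("pics/side0.png")[:,:,::-1]
m=big(red(T)); y,x=np.nonzero(m); print("top red",m.sum(),x.min(),x.max(),y.min(),y.max())
(cx,cy),wh,a=cv2.minAreaRect(np.c_[x,y].astype(np.float32)); print(cx,cy,wh,a)
o=np.argsort(x); e=[[x[o[0]],y[o[0]]],[x[o[-1]],y[o[-1]]]]
print("ends z120",onz(ct,e,120).round(1).tolist())
# rack wood in top: orange near
r,g,b=[T[:,:,i].astype(int) for i in range(3)]
w=((r>90)&(r>1.3*g)&(g>1.1*b)); w[:215]=0;w[282:]=0;w[:,:325]=0;w[:,430:]=0
w=(w|m)&~(red(T)>0)
hull=np.argwhere(w)[:,::-1]; box=cv2.boxPoints(cv2.minAreaRect(hull.astype(np.float32)));print("rack",box.round(1).tolist());B=onz(ct,box,8);print(B.round(1).tolist(),B.mean(0),np.linalg.norm(B-np.roll(B,1,0),axis=1))
m=big(red(S)); y,x=np.nonzero(m); print("side red",x.min(),x.max(),y.min(),y.max(), x[y==y.min()].mean())
# stand base dark grey in top
a=cv2.resize(T[180:290,200:440],None,fx=3.3,fy=3.3,interpolation=cv2.INTER_CUBIC)
bb=cv2.resize(S[140:360,200:320],None,fx=2.7,fy=2.7,interpolation=cv2.INTER_CUBIC)
cv2.imwrite("pics/c1.png",a[:,:,::-1]);cv2.imwrite("pics/c2.png",bb[:,:,::-1])
E
```

```text
top red 730 335 422 233 266
378.6849670410156 249.50686645507812 (91.99434661865234, 10.29962158203125) 20.556045532226562
ends z120 [[482.6, -100.7, 120.0], [419.0, -309.3, 120.0]]
rack [[329.79998779296875, 254.1999969482422], [343.29998779296875, 218.60000610351562], [404.0, 241.5], [390.5, 277.1000061035156]]
[[431.8, -103.8, 8.0], [526.0, -137.2, 8.0], [469.6, -300.2, 8.0], [375.1, -265.9, 8.0]] [ 450.58695547 -201.79198767    8.        ] [171.69023244  99.92320485 172.42618679 100.53395837]
side red 231 271 236 334 260.5
```

View pics/c1.png

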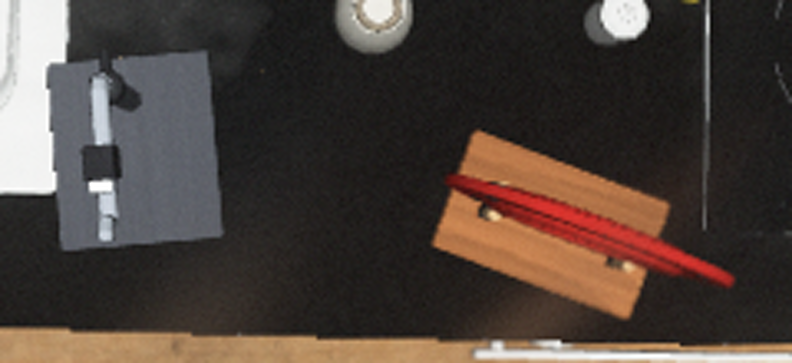

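View pics/c2.png

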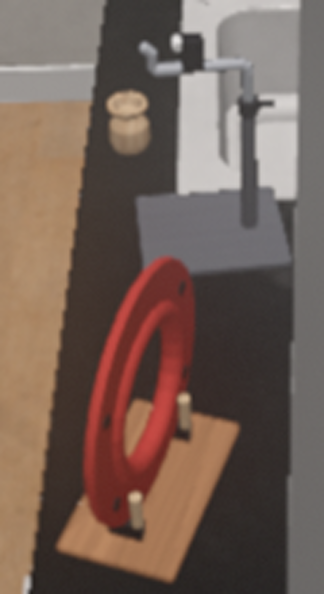

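The c1 crop shows the stand base with corners at (48,64), (208,52), (222,236) and (62,249). The arm lies at x of about 103, the roller at (101,185) and the tip's end at (106,238). The c2 crop shows the tip at (147,47), the roller at (177,42), the housing at (193,52) and the ring top at (165,258).

```bash
python3 - <<'E'
from h import *
ct,cs=cal("top"),cal("side")
f=lambda p:np.array(p,float)/3.3+[200,180]-.35
g=lambda p:np.array(p,float)/2.7+[200,140]-.3
C=onz(ct,f([(48,64),(208,52),(222,236),(62,249)]),10);print("base",C.round(1).tolist(),np.linalg.norm(C-np.roll(C,1,0),axis=1).round(1))
fm=(C[2]+C[3])/2; bm=(C[0]+C[1])/2; d=(bm-fm)[:2]; d/=np.linalg.norm(d); print("front",fm,"yaw",np.degrees(np.arctan2(d[1],d[0])),"throat",fm[:2]+40*d)
Cs=onz(cs,g([(136,200),(274,187),(291,264),(147,272)]),10);print("side base",Cs.round(1).tolist())
for n,a,b in(("roller",(101,185),(178,42)),("housing",(100,163),(193,52)),("stemtop",(101,78),(248,66)),("tip",(106,238),(145,47))): print(n,tri(ct,f([a]),cs,g([b])))
# ring
S=cv2.imread("pics/side0.png")[:,:,::-1]; m=big(red(S)); y,x=np.nonzero(m)
n=np.array([.9444,-.3289,0]);c0=np.array([450.6,-201.8,8])
for p in ([260.5,236],):
    o,v=ray(cs,[p]); s=((c0-o)@n)/(v[0]@n); print("ring top",o+s*v[0])
T=cv2.imread("pics/top0.png")[:,:,::-1]; m=big(red(T)); y,x=np.nonzero(m)
P=onz(ct,np.c_[x,y],215); print("near-top pts")
for X0 in ([450.6,-201.8,227],): print("proj ringtop",proj(ct,X0),proj(cs,X0))
E
```

```text
base [[568.2, 203.4, 10.0], [581.1, 76.0, 10.0], [435.6, 60.8, 10.0], [421.6, 187.3, 10.0]] [147.5 128.  146.3 127.3]
front [428.59032074 124.03906919  10.        ] yaw 6.119290343047811 throat [468.36240517 128.30302275]
side base [[423.8, 178.4, 10.0], [572.2, 196.4, 10.0], [583.8, 68.5, 10.0], [440.0, 60.8, 10.0]]
roller (array([477.09738117, 129.72927481, 232.69365033]), np.float64(2.906835797793253))
housing (array([490.73187219, 132.41632842, 219.86755979]), np.float64(2.740517532107524))
stemtop (array([544.14307196, 135.90021277, 201.09315556]), np.float64(0.7430158579903487))
tip (array([445.2660126 , 125.92925481, 230.41609358]), np.float64(5.01767073679517))
ring top [ 471.4127585  -142.03846419  198.11116152]
near-top pts
proj ringtop [[390.13508192 251.87238235]] [[248.38447849 244.80921063]]
```

Call:
{"fn": "carry_out", "kwargs": {"deltas": [0,0,0,0,0,-0.06,-1,0,0,0,0,0,-0.04,-1]}}

```text
clock: 0.35
eef_pos: [168.9, -628.0, 333.0]
tool_rot: [3.141, -0.0, 0.263]
force: [0.1, -0.4, -0.1]
width: 85.2
gripper_force: 0.0
```

```bash
python3 - <<'E'
from h import *
cs=cal("side");S=cv2.imread("pics/side0.png")[:,:,::-1]; m=big(red(S)); y,x=np.nonzero(m)
n=np.array([.9444,-.3289,0]);c0=np.array([450.6,-201.8,8])
E=[[x[y==y.min()].mean(),y.min()-.5],[x[y==y.max()].mean(),y.max()+.5],[x.min()-.5,y[x==x.min()].mean()],[x.max()+.5,y[x==x.max()].mean()]]
o,v=ray(cs,E); s=((c0-o)@n)/(v@n); P=o+s[:,None]*v
print(P.round(1),(P[0]+P[1])/2,(P[2]+P[3])/2,np.linalg.norm(P[0]-P[1]),np.linalg.norm(P[2]-P[3]))
E
```

```text
[[ 471.5 -141.9  199.4]
 [ 427.6 -267.8   32.7]
 [ 415.9 -301.4  146.5]
 [ 490.3  -87.8   83.6]] [ 449.53528351 -204.85721574  116.00478916] [ 453.11786375 -194.57023253  115.03237078] 213.48492564555787 234.7756678145987
```

Call:
{"fn": "carry_out", "kwargs": {"deltas": [0,0,0,0.04,-0.035,0,-1,0,0,0,0.04,-0.035,0,-1,0,0,0,0.04,-0.035,0,-1,0,0,0,0.04,-0.035,0,-1,0,0,0,0.04,-0.035,0,-1,0,0,0,0.04,-0.035,0,-1,0,0,0,0.04,-0.035,0,-1,0,0,-10,0,0,0,-1,0,0,-10,0,0,0,-1,0,0,-10,0,0,0,-1,0,0,-10,0,0,0,-1,0,0,-10,0,0,0,-1]}}

```text
clock: 1.85
eef_pos: [375.4, -318.2, 331.0]
tool_rot: [-3.141, -0.0, 1.141]
force: [0.1, -1.4, -0.8]
width: 85.5
gripper_force: 0.0
```

```bash
python3 - <<'E'
from h import *
im=ctrl.get_image("wrist");c=cal("wrist");cv2.imwrite("pics/w1.png",im[:,:,::-1]);np.savez("w1.npz",*c)
print(-c[2].T@c[3],c[2].round(2).tolist(),c[0][0,0]); print(proj(c,[[450.6,-203,223],[485,-101,116],[416,-305,116]]))
E
```

```text
[ 402.04036411 -257.62616644  473.95468091] [[0.91, -0.41, -0.0], [-0.4, -0.88, 0.26], [-0.11, -0.24, -0.97]] 325.2045611515288
[[309.2032643   21.16282362]
 [289.76781181 -61.85996389]
 [307.96130285 156.67222682]]
```

View pics/w1.png

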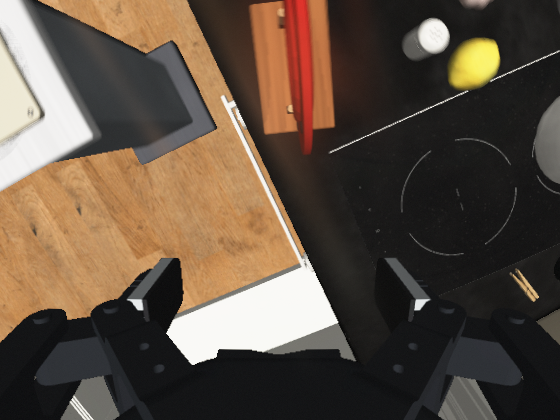

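The wrist picture shows the ring edge-on as a red line from (297,0) to (308,152), on the rack, with the fingers at (160,290) and (400,290).

Call:
{"fn": "carry_out", "kwargs": {"deltas": [0,0,-5.4,0,0,0,-1,0,0,0,0.045,0.004,0,-1,0,0,0,0.045,0.004,0,-1,0,0,0,0,0,0,-1,0,0,0,0,0,0,-1]}}

```text
clock: 2.52
eef_pos: [412.9, -236.7, 331.2]
tool_rot: [-3.141, 0.001, 1.228]
force: [-0.2, 0.3, -0.3]
width: 85.5
gripper_force: 0.0
```

```bash
python3 - <<'E'
from h import *
s=ctrl.read_state();im=ctrl.get_image("wrist");c=cal("wrist")
print(s["eef_pos"],s["tool_rot"])
m=big(red(im)); y,x=np.nonzero(m)
print(x.min(),x.max(),y.min(),y.max())
for r in range(y.min()+3,y.max(),15):
    xs=x[y==r]; print(r,xs.min(),xs.max(),im[r,xs.min()-1:xs.max()+2,0].tolist() if len(xs)<30 else len(xs))
cv2.imwrite("pics/w2.png",im[:,:,::-1]);np.savez("w2.npz",*c)
print(proj(c,[[450.6,-203,223],[485,-101,116],[416,-305,116]]))
E
```

```text
[ 412.90746734 -236.70200087  331.18472064] [-3.14117635e+00  6.72143344e-04  1.22822110e+00]
289 309 31 240
34 295 303 [43, 107, 149, 157, 157, 158, 158, 157, 155, 120, 59]
49 295 304 [58, 128, 180, 190, 190, 190, 190, 189, 189, 187, 119, 57]
64 295 305 [67, 150, 203, 205, 205, 206, 206, 205, 206, 204, 158, 86, 61]
79 290 308 [155, 126, 147, 158, 166, 154, 169, 214, 216, 217, 216, 217, 217, 216, 216, 190, 168, 167, 157, 152, 175]
94 289 308 [203, 148, 152, 168, 181, 192, 186, 187, 219, 221, 221, 221, 220, 220, 221, 221, 200, 183, 193, 182, 167, 188]
109 289 309 [188, 144, 165, 181, 195, 206, 193, 175, 216, 218, 218, 218, 219, 220, 222, 221, 197, 178, 206, 194, 180, 166, 172]
124 289 309 [166, 150, 171, 187, 199, 211, 202, 179, 217, 218, 218, 218, 219, 219, 219, 219, 205, 187, 208, 197, 183, 165, 170]
139 289 309 [171, 154, 175, 190, 203, 206, 183, 191, 221, 220, 220, 220, 220, 220, 221, 217, 198, 184, 209, 198, 182, 169, 179]
154 289 309 [177, 152, 173, 187, 200, 203, 184, 192, 219, 219, 217, 219, 218, 216, 219, 211, 187, 190, 202, 191, 176, 172, 189]
169 289 308 [174, 143, 164, 179, 189, 192, 176, 200, 216, 215, 217, 216, 216, 216, 216, 204, 172, 198, 189, 175, 161, 166]
184 289 307 [177, 124, 147, 166, 187, 187, 161, 200, 216, 217, 217, 217, 217, 214, 214, 203, 164, 185, 169, 157, 164]
199 289 307 [46, 83, 117, 133, 144, 146, 150, 214, 215, 219, 218, 218, 218, 216, 210, 178, 137, 147, 133, 94, 62]
214 294 303 [40, 113, 201, 206, 207, 209, 210, 211, 210, 193, 89, 40]
229 294 302 [46, 115, 178, 185, 187, 188, 190, 191, 185, 141, 31]
[[310.89057209 150.00417544]
 [300.85080799  34.70618795]
 [301.25703995 235.38135611]]
```

View pics/w2.png

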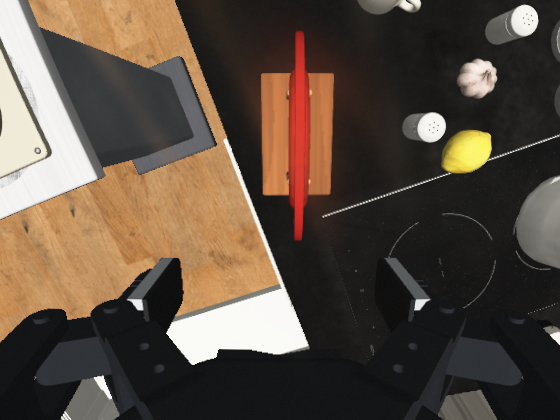

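The w2 picture shows the ring edge-on, centred at about x=299 from (300,31) to (298,240), with its top at about (300,150). The rack spans x from 261 to 333 and y from 73 to 195.

```bash
python3 - <<'E'
from h import *
im=cv2.imread("pics/w2.png")[:,:,::-1]; c=[v for v in np.load("w2.npz").values()]
R=im[:,:,0].astype(int); G=im[:,:,1].astype(int);B=im[:,:,2].astype(int)
p=[]
for r in list(range(36,68,2))+list(range(206,236,2)):
    seg=R[r,285:315]-np.maximum(G[r,285:315],B[r,285:315]); k=np.nonzero(seg>60)[0]
    p.append([285+(k[0]+k[-1])/2,r])
for r in range(85,195,4):
    k=np.nonzero(R[r,290:310]>208)[0]; k=np.nonzero((R[r,290:310]-G[r,290:310])>170)[0]
    if len(k): p.append([290+(k[0]+k[-1])/2,r])
p=np.array(p); print(p[::4].tolist())
o,v=ray(c,p); v/=np.linalg.norm(v,axis=1)[:,None]
n=np.linalg.svd(v)[2][2]; n*=np.sign(n[0]); print("cam",o,"normal",n,"yaw",np.degrees(np.arctan2(n[1],n[0])),"tilt",np.degrees(n[2]),"res",np.abs(v@n).max()*300)
# offset of plane from TCP & from rack centre, in horizontal normal
for X in([450.6,-203,223],[450.6,-201.8,8],[412.9,-236.7,223]): print((np.array(X)-o)@n)
# rack in wrist image at z=8
m=((R>90)&(R>1.3*G)&(G>1.1*B)); m[:60]=0;m[205:]=0;m[:,:250]=0;m[:,340:]=0
q=np.argwhere(m)[:,::-1].astype(np.float32);b=cv2.boxPoints(cv2.minAreaRect(q));print(b);W=onz(c,b,8);print(W.round(1).tolist(),W.mean(0))
t=onz(c,[[299.5,33],[298.5,240]],150);print(t,t.mean(0))
# tangent points exact along the plane: 2D centre from ends
nh=np.array([n[0],n[1],0]);nh/=np.linalg.norm(nh);tx=np.array([-nh[1],nh[0],0])
oo,vv=ray(c,[[299.5,30.5],[298.5,240.5]]);
A=[];bb=[]
for k,w in enumerate(vv):
    w2=np.array([w@tx,w[2]]);w2/=np.linalg.norm(w2);nn=np.array([-w2[1],w2[0]])*1.0
    if nn[0]*(1 if k==0 else -1)<0: nn=-nn   # outward
    A.append(nn);bb.append(nn@np.array([oo@tx,oo[2]])-107)
ctr=np.linalg.solve(A,bb);d=(o@n);print("centre",ctr[0]*tx+nh*d,ctr[1])
E
```

```text
[[299.0, 36.0], [299.5, 44.0], [299.5, 52.0], [299.5, 60.0], [298.0, 206.0], [298.0, 214.0], [298.0, 222.0], [298.0, 230.0]]
cam [ 434.41089023 -174.48107073  474.05936834] normal [ 0.9416877  -0.33085894  0.06129145] yaw -19.358761167516676 tilt 3.511741475925068 res 0.39870929211877704
9.293035242153737
-4.281657504022712
-15.058644565350725
[[261.  60.]
 [333.  60.]
 [333. 204.]
 [261. 204.]]
[[439.6, -91.0, 8.0], [530.7, -123.2, 8.0], [470.5, -313.6, 8.0], [370.1, -277.6, 8.0]] [ 452.72927859 -201.36751309    8.        ]
[[ 479.50788733 -106.16626991  150.        ]
 [ 413.33447891 -296.54212862  150.        ]] [ 446.42118312 -201.35419926  150.        ]
centre [ 454.16689992 -203.25323437    0.        ] 117.51904186898311
```

Call:
{"fn": "carry_out", "kwargs": {"deltas": [-3.4,0,-0.3,0,0,0,-1,0,0,0,0.023,0.0043,0.0142,-1,0,0,0,0.0223,0.0043,0.0142,-1,0,0,0,0,0,0,-1,0,0,0,0,0,0,-1]}}

```text
clock: 3.2
eef_pos: [437.4, -198.4, 303.7]
tool_rot: [3.082, 0.001, 1.233]
force: [0.1, -0.3, 0.5]
width: 85.4
gripper_force: 0.0
```

```bash
python3 - <<'E'
from h import *
from scipy.spatial.transform import Rotation as Ro
s=ctrl.read_state();im=ctrl.get_image("wrist");c=cal("wrist")
print(s["eef_pos"],s["tool_rot"]); Rt=Ro.from_euler("xyz",s["tool_rot"]).as_matrix();print(Rt.round(3).tolist())
R,G,B=[im[:,:,i].astype(int) for i in range(3)]
m=big(red(im));y,x=np.nonzero(m);print(x.min(),x.max(),y.min(),y.max())
p=[]
for r in range(y.min()+4,y.max()-3,3):
    xs=x[y==r]
    if xs.max()-xs.min()<15: p.append([(xs.min()+xs.max())/2,r])
p=np.array(p); print(p[::3].tolist())
o,v=ray(c,p); v/=np.linalg.norm(v,axis=1)[:,None]
n=np.linalg.svd(v)[2][2]; n*=np.sign(n[0]); print("n",n,"tool y",Rt[:,1], "plane offset at TCP axis:",[(s["eef_pos"]+d*Rt[:,2]-o)@n for d in(0,80,100,120)])
cv2.imwrite("pics/w3.png",im[:,:,::-1])
E
```

```text
[ 437.40363122 -198.43255786  303.71038514] [3.08217788e+00 9.66048547e-04 1.23256370e+00]
[[0.332, 0.942, 0.056], [0.943, -0.331, -0.021], [-0.001, 0.059, -0.998]]
268 290 76 292
[[278.5, 80.0], [278.5, 89.0], [279.0, 98.0], [279.0, 107.0], [278.0, 116.0], [279.5, 263.0], [279.5, 272.0], [279.5, 281.0]]
n [ 0.94266955 -0.3280119   0.0615005 ] tool y [ 0.94169706 -0.33118075  0.05937979] plane offset at TCP axis: [np.float64(0.14207320953518957), np.float64(-0.0281764256307153), np.float64(-0.07073883442219503), np.float64(-0.11330124321367303)]
```

View pics/w3.png

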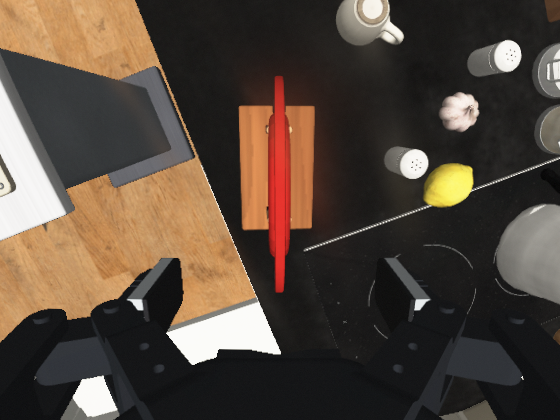

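The w3 picture shows the ring line at x of about 279, from row 76 to 292, centred between the fingers at (160,290) and (400,290). The alignment is good, so I'll descend.

Call:
{"fn": "carry_out", "kwargs": {"deltas": [0,0,0,0,0,0.03,-1,0,0,0,0,0,0.03,-1,0,0,0,0,0,0.025,-1,0,0,0,0,0,0.0153,-1,0,0,0,0,0,0,-1,0,0,0,0,0,0,-1]}}

```text
clock: 4.0
eef_pos: [443.8, -199.7, 204.1]
tool_rot: [3.081, 0.001, 1.234]
force: [0.1, 0.5, -0.4]
width: 86.0
gripper_force: 0.0
```

```bash
python3 - <<'E'
from h import *
cs=cal("side");S=ctrl.get_image("side"); s=ctrl.read_state();print(s["eef_pos"],s["force"],proj(cs,s["eef_pos"]))
a=cv2.resize(S[150:350,190:340],None,fx=3,fy=3,interpolation=cv2.INTER_CUBIC);cv2.imwrite("pics/s1.png",a[:,:,::-1])
E
```

```text
[ 443.96985212 -199.53688783  204.28697297] [ 0.34480884 -0.81515449  0.96085933] [[245.8397967  252.65136051]]
```

View pics/s1.png

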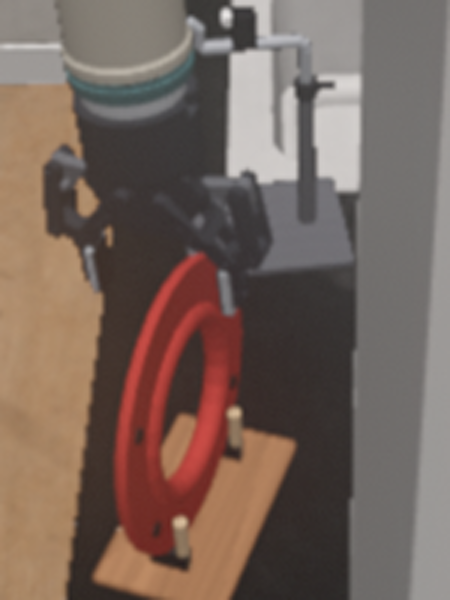

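The s1 picture shows the open fingers straddling the ring top, which is near crop (185,262). The TCP projects to (167,308), about 20 mm below the rim. I'll raise it a hair and close.

Call:
{"fn": "carry_out", "kwargs": {"deltas": [0,0,0,0,0,-0.0015,-1,0,0,0,0,0,0,1,0,0,0,0,0,0,1,0,0,0,0,0,0,1,0,0,0,0,0,0,1,0,0,0,0,0,0,1,0,0,0,0,0,0,1,0,0,0,0,0,0,1]}}

```text
clock: 5.05
eef_pos: [443.5, -198.8, 204.9]
tool_rot: [3.082, 0.0, 1.235]
force: [1.0, 0.0, 1.7]
width: 6.2
gripper_force: 60.8
```

Call:
{"fn": "carry_out", "kwargs": {"deltas": [0,0,0,0,0,-0.01,1,0,0,0,0,0,-0.015,1,0,0,0,0,0,-0.02,1,0,0,0,0,0,-0.03,1,0,0,0,0,0,-0.03,1,0,0,0,0,0,-0.02,1,0,0,0,0,0,0,1,0,0,0,0,0,0,1]}}

```text
clock: 6.05
eef_pos: [435.6, -196.1, 328.8]
tool_rot: [3.084, 0.0, 1.235]
force: [0.2, -0.0, -3.6]
width: 6.2
gripper_force: 60.2
```

Call:
{"fn": "carry_out", "kwargs": {"deltas": [3.4,0,0,0,0,0,1,0,0,-8.4,0,0,0,1,0,0,-8.4,0,0,0,1,0,0,-8.5,0,0,0,1,0,0,0,0.025,0.001,0,1,0,0,0,0.045,0.0016,0,1,0,0,0,0.05,0.0018,0,1,0,0,0,0.05,0.0018,0,1,0,0,0,0.05,0.0018,0,1,0,0,0,0.05,0.0018,0,1,0,0,0,0.035,0.001,0,1,0,0,0,0.0137,0.0005,0,1]}}

```text
clock: 7.55
eef_pos: [413.1, 123.7, 328.7]
tool_rot: [-3.14, -0.0, 1.68]
force: [-0.9, -0.8, -3.6]
width: 6.6
gripper_force: 60.2
```

Call:
{"fn": "carry_out", "kwargs": {"deltas": [0,0,0,0,0,0,1,0,0,0,0,0,0,1]}}

```text
clock: 7.8
eef_pos: [414.1, 120.0, 329.1]
tool_rot: [-3.14, 0.001, 1.674]
force: [-0.8, -1.0, -2.7]
width: 6.3
gripper_force: 60.2
```

```bash
python3 - <<'E'
from h import *
s=ctrl.read_state();ct,cw=cal("top"),cal("wrist");np.savez("w4.npz",*cw)
print(s["eef_pos"],s["tool_rot"],s["force"],s["torque"])
W=ctrl.get_image("wrist");T=ctrl.get_image("top")
a=cv2.resize(T[150:280,160:300],None,fx=4,fy=4,interpolation=cv2.INTER_CUBIC)
cv2.imwrite("pics/w4.png",W[:,:,::-1]);cv2.imwrite("pics/t4.png",T[:,:,::-1])
cv2.imwrite("pics/v4.png",np.hstack([cv2.resize(W,(400,300)),cv2.resize(a,(400,371))[:300]])[:,:,::-1])
th=np.radians(6.1);u=np.array([np.cos(th),np.sin(th)])
for d in(-27,0,11.5,34,75): print(d,proj(cw,[*(np.array([468,128.5])+d*u),{-27:234,0:210}.get(d,237)]).round(1))
E
```

```text
[414.11951965 119.97407865 329.09675727] [-3.14039241e+00  1.34114053e-03  1.67420874e+00] [-0.82823968 -0.97071555 -2.6988492 ] [ 0.02327924  0.05855595 -0.04250655]
-27 [[315.3 207.9]]
0 [[344.6 200.3]]
11.5 [[366.8 208.7]]
34 [[396.2 208.6]]
75 [[448.6 208.5]]
```

View pics/v4.png

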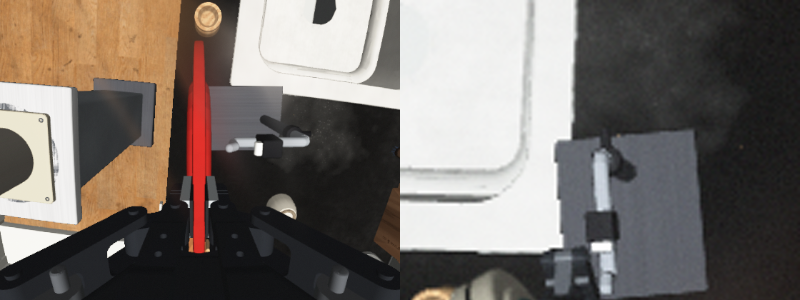

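The wrist half of v4 shows the ring edge-on at x of about 199. The hook's tip is at (232,149), the white roller at (262,150), the housing at (268,140) and the stem at (305,141). The base plate edge is parallel to the image row, so the yaw matches.

```bash
python3 - <<'E'
from h import *
W=cv2.imread("pics/w4.png"); g=cv2.cvtColor(W,cv2.COLOR_BGR2GRAY)
for r in range(178,234,3): print(r,' '.join(f"{v:3d}" for v in g[r,306:442:3]))
c=[v for v in np.load("w4.npz").values()]
im=W[:,:,::-1];m=big(red(im));y,x=np.nonzero(m);p=[]
print(x.min(),x.max(),y.min(),y.max())
for r in range(y.min()+4,250,3):
    xs=x[y==r]
    if 5<xs.max()-xs.min()<16: p.append([(xs.min()+xs.max())/2,r])
p=np.array(p);print(p[::3].tolist());o,v=ray(c,p);v/=np.linalg.norm(v,axis=1)[:,None];n=np.linalg.svd(v)[2][2];n*=np.sign(n[0])
print("n",n,np.degrees(np.arctan2(n[1],n[0])),np.abs(v@n).max()*300,[(np.array([414.1,120,z])-o)@n for z in(329,347,295,240)])
E
```

```text
178 102 101 101 101 101 103 102 103 102 102 102 102 102 101 103 101 101 102 100 100 101 102 101  86  41  44  47  52  54  57  54  47  39  37  37  41  37  28  51  52  50  52  49  42  42  48
181 102 101 102 103 102 103 101 101 103 102 104 102 103 102 102 103 101 101 102 102 101 101 100 100 101  72  45  48  52  51  50  41  39  45  51  46  43  39  34  53  54  61  47  41  43  51
184 103 101 102 102 101 103 102 103 103 103 103 104 103 102 103 103 102 103 102 103 102 103 101 101 102 102 100  56  48  49  42  39  47  54  62  82  82  74  38  28  27  26  24  39  46  49
187  99 100  99 100  99 100  99 100  98 100  99  99  99  98 100  98  99 100  77  76  77  77  77  72  73  75  99  99  85  50  39  39  50  51  74  78  78  79  82  79  42  34  34  32  48  53
190 100  99 101 102 101  99 102  99 102 101 101 100 101 101 100 100 100  86  20  19  19  20  20  22  26  28  32  83  88  58  43  38  49  51  70  72  75  78  79 107 104 127  40  48  57  55
193  99  99  98  99  99  98 100  97 126 133 135 134 135 136 137 139 140 130  20  20  20  20  22  22  25  26  29  33  65 140 141 142 142 146 147 149 150 152 152 
[... 2066 characters left out ...]
6  30  30  22  26  25  29  35
229  28  28  29  33  34  34  35  39  38  38  36  37  33  33  30  29  30  31  28  32  27  26  28  26  29  20  34  38  41  43  49  50  48  48  43  40  34  30  30  31  26  24  27  24  28  29
232  25  28  30  30  33  33  34  36  38  36  36  35  34  33  31  31  30  29  29  28  27  28  26  28  26  25  26  30  34  41  45  46  43  42  41  36  30  28  28  24  25  26  26  27  24  26
261 295 57 354
[[278.0, 61.0], [278.0, 70.0], [278.0, 79.0], [278.5, 88.0]]
n [9.93150642e-01 1.16837023e-01 9.55465416e-04] 6.709596161015479 0.3784781326726136 [np.float64(-0.6344871024572383), np.float64(-0.6172887249625444), np.float64(-0.6669729266138822), np.float64(-0.7195235245143355)]
```

```bash
python3 - <<'E'
from h import *
W=cv2.imread("pics/w4.png",0);T=cv2.imread("pics/t4.png",0);S=cv2.imread("pics/side0.png",0)
def cen(I,x0,x1,y0,y1,t):
    s=I[y0:y1,x0:x1].astype(float); w=np.clip(s-t,0,None); yy,xx=np.mgrid[y0:y1,x0:x1]; return np.array([[(w*xx).sum()/w.sum(),(w*yy).sum()/w.sum()]]),(s>t).sum()
cw=[v for v in np.load("w4.npz").values()];ct=cal("top");cs=cal("side")
print(T[228:246,222:244])
print(S[148:164,258:276])
w,_=cen(W,354,371,198,220,228);t,k=cen(T,224,238,230,241,225);print(w,t,k)
print(tri(cw,w,ct,t))
s,k=cen(S,260,270,150,162,200);print(s,k,tri(cw,w,cs,s),tri(ct,t,cs,s))
for z in(225,230,235,240): print(z,onz(cw,w,z).round(1),onz(cw,[[318,207],[330,207],[369,207],[395,207]],z+2).round(1).tolist())
E
```

```text
[[104 104 103  53  56  51  57  51  54  56  60  55  31  29  59  97 100 103
  107 100  99 100]
 [103 102 103  46  54  56  53  53  48  57  56  59  38  28  57 100 102 103
  101  98  97  98]
 [105 104 104  54  54  51  53  55  56  54  58  53  41  26  57  99 102  99
  100 100 100 100]
 [103 104 102  54  55  53  55  51  58  56  54  56  41  28  44 102 100 102
  103  97 102  95]
 [108 104 102  54  53  55  56  56  53  57  57  60  45  26  42  99  99 101
  102  98  99  98]
 [102 104  99  68  56  54  55  52  56  56  54  56  49  28  45  99  99  98
  102 102  97  97]
 [102 102 108  64  45  44  89  91  91 154 157 127  79  53 100 100 102  97
  102 100  99  97]
 [105 104 104 104  99 252 253 253 253 253 253 250 132  73  98  99  97 101
   99 100  96  96]
 [ 85  61  64 101  98 253 253 253 253 253 253 252 132  85 102 101  95 102
  101  98 100  96]
 [ 48  45  45  62  99 235 249 248 248 247 245 244 138  75  98  99 101 100
  102 100  98  97]
 [ 51  50  48  45  98 134 142 133 172 151 175 168 171  85 100  99  97  95
  104 101 100  97]
 [ 61  58  51  49  60 102 103  78 188 208 207 208 178  97  94 102  98  97
   
[... 1898 characters left out ...]
t64(0.569268083617849))
[[264.83076923 154.49230769]] 5 (array([476.65346579, 129.06335938, 235.37257931]), np.float64(0.03501058799847178)) (array([475.94686178, 129.90454264, 234.87180933]), np.float64(1.3717264208566493))
225 [[479.7 126.6 225. ]] [[444.1, 124.8, 227.0], [453.5, 125.7, 227.0], [484.0, 128.9, 227.0], [504.7, 131.0, 227.0]]
230 [[478.2 127.8 230. ]] [[443.4, 126.0, 232.0], [452.5, 127.0, 232.0], [482.5, 130.1, 232.0], [502.7, 132.2, 232.0]]
235 [[476.7 129.  235. ]] [[442.6, 127.3, 237.0], [451.6, 128.2, 237.0], [480.9, 131.2, 237.0], [500.7, 133.3, 237.0]]
240 [[475.3 130.2 240. ]] [[441.9, 128.5, 242.0], [450.6, 129.4, 242.0], [479.3, 132.4, 242.0], [498.7, 134.4, 242.0]]
```

Call:
{"fn": "carry_out", "kwargs": {"deltas": [0,0,0,0.0024,0,0.014,1,0,0,0,0,0,0.02,1,0,0,0,0,0,0.01,1,0,0,0,0,0.01,0,1,0,0,0,0,0.01,0,1,0,0,0,0,0.01,0,1,0,0,0,0,0,0,1]}}

```text
clock: 8.78
eef_pos: [444.8, 127.5, 285.8]
tool_rot: [3.141, -0.0, 1.676]
force: [-0.3, -0.3, -3.4]
width: 6.2
gripper_force: 60.2
```

Call:
{"fn": "carry_out", "kwargs": {"deltas": [0,0,0,0,0.008,0,1,0,0,0,0,0.008,0,1,0,0,0,0,0.0085,0,1,0,0,0,0,0,0,1,0,0,0,0,0,0,1]}}

```text
clock: 9.4
eef_pos: [467.7, 129.9, 285.4]
tool_rot: [-3.141, 0.0, 1.677]
force: [0.3, 0.2, -3.2]
width: 6.3
gripper_force: 60.2
```

```bash
python3 - <<'E'
from h import *
s=ctrl.read_state();cw=cal("wrist");np.savez("w5.npz",*cw)
print(s["eef_pos"],s["tool_rot"],s["force"],s["torque"],s["width"])
W=ctrl.get_image("wrist");cv2.imwrite("pics/w5.png",W[:,:,::-1])
th=np.radians(6.1);u=np.array([np.cos(th),np.sin(th)]);t=np.array([468.9,128.4])
for d,z in((-27,234),(-10.5,235),(4,235),(11.5,238),(34,238),(60,211)): print(d,proj(cw,[*(t+d*u),z]).round(1))
m=big(red(W));y,x=np.nonzero(m)
for r in range(60,300,20):
    xs=x[y==r]; print(r,xs.min() if len(xs) else None,xs.max() if len(xs) else None)
a=cv2.resize(W[130:300,190:400],None,fx=3.5,fy=3.5,interpolation=cv2.INTER_CUBIC);cv2.imwrite("pics/w5c.png",a[:,:,::-1])
E
```

```text
[467.69602228 129.89207529 285.43823735] [-3.14087230e+00  2.20878138e-04  1.67665300e+00] [ 0.28797933  0.18487347 -3.22046427] [ 0.06203203 -0.01363562  0.00758805] 6.342861550962357
-27 [[238.2 232.7]]
-10.5 [[264.2 233.3]]
4 [[287.2 233.2]]
11.5 [[299.4 234.8]]
34 [[335.6 234.7]]
60 [[365.9 221.6]]
60 None None
80 272 280
100 271 284
120 266 286
140 263 292
160 262 294
180 262 294
200 261 295
220 261 295
240 261 294
260 270 286
280 270 286
```

View pics/w5c.png

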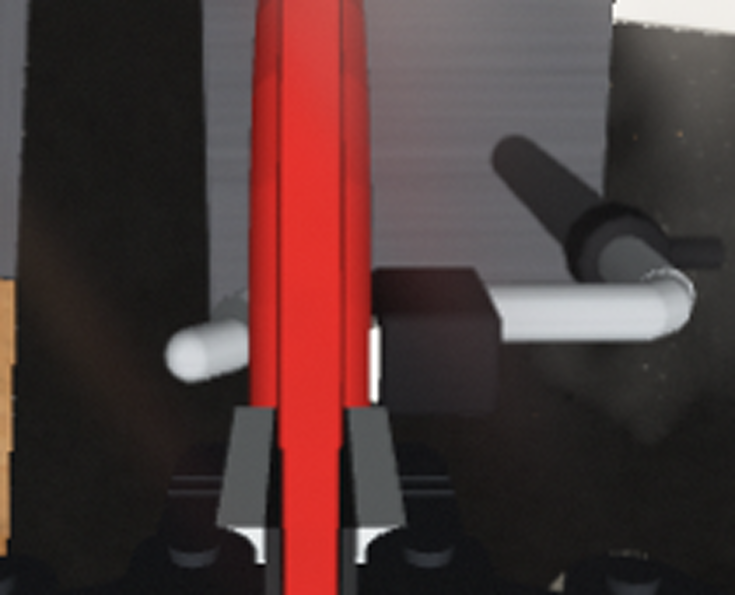

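The w5c picture shows the tip through the hole (left end at crop (165,355)). The housing front edge is at x=382, the roller at x=375, and the ring bead spans 250 to 370. The ring sits about 1 mm short of the throat's middle, so I'll shift it 1 mm and lower.

Call:
{"fn": "carry_out", "kwargs": {"deltas": [0,0,0,-0.0015,0.001,0,1,0,0,0,0,0,0.004,1,0,0,0,0,0,0.004,1,0,0,0,0,0,0.003,1,0,0,0,0,0,0,1]}}

```text
clock: 10.07
eef_pos: [468.9, 128.5, 274.2]
tool_rot: [-3.141, 0.0, 1.677]
force: [-0.2, -0.4, -2.1]
width: 6.3
gripper_force: 60.2
```

Call:
{"fn": "carry_out", "kwargs": {"deltas": [0,0,0,0,0,0.001,1,0,0,0,0,0,0.001,1,0,0,0,0,0,0.001,1,0,0,0,0,0,0,1]}}

```text
clock: 10.58
eef_pos: [469.1, 128.5, 271.5]
tool_rot: [-3.141, 0.0, 1.676]
force: [-0.8, -0.4, -3.0]
width: 6.5
gripper_force: 60.2
```

Call:
{"fn": "carry_out", "kwargs": {"deltas": [0,0,0,0,0,0.001,1,0,0,0,0,0,0.001,1,0,0,0,0,0,0,1]}}

```text
clock: 10.95
eef_pos: [469.0, 128.5, 269.5]
tool_rot: [-3.141, 0.0, 1.677]
force: [-0.3, 0.2, -2.9]
width: 6.6
gripper_force: 60.3
```

Call:
{"fn": "carry_out", "kwargs": {"deltas": [0,0,0,0,0,0.001,1,0,0,0,0,0,0.001,1,0,0,0,0,0,0,1]}}

```text
clock: 11.32
eef_pos: [468.1, 128.4, 267.5]
tool_rot: [-3.14, 0.001, 1.677]
force: [-3.8, -0.3, 3.0]
width: 6.3
gripper_force: 61.0
```

Call:
{"fn": "carry_out", "kwargs": {"deltas": [0,0,0,0,0,0.001,1,0,0,0,0,0,0.001,1,0,0,0,0,0,0,1]}}

```text
clock: 11.7
eef_pos: [467.2, 128.3, 265.2]
tool_rot: [-3.138, 0.001, 1.677]
force: [-7.6, -0.6, 3.8]
width: 6.5
gripper_force: 61.1
```

Call:
{"fn": "carry_out", "kwargs": {"deltas": [0,0,0,0,0.001,0.0005,1,0,0,0,0,0.0005,0.0005,1,0,0,0,0,0,0,1]}}

```text
clock: 12.08
eef_pos: [468.2, 128.4, 264.0]
tool_rot: [-3.137, 0.001, 1.677]
force: [-7.6, -0.8, 1.7]
width: 5.9
gripper_force: 61.0
```

Call:
{"fn": "carry_out", "kwargs": {"deltas": [0,0,0,0,0,0.001,1,0,0,0,0,0,0.001,1,0,0,0,0,0,0,1]}}

```text
clock: 12.45
eef_pos: [467.7, 128.3, 261.6]
tool_rot: [-3.135, 0.001, 1.677]
force: [-7.3, 0.3, 0.0]
width: 6.4
gripper_force: 60.7
```

Call:
{"fn": "carry_out", "kwargs": {"deltas": [0,0,0,0,0.0003,0.001,1,0,0,0,0,0,0.001,1,0,0,0,0,0,0.001,1,0,0,0,0,0,0,1]}}

```text
clock: 12.95
eef_pos: [467.5, 128.2, 258.2]
tool_rot: [-3.134, 0.001, 1.677]
force: [-7.1, -0.6, -1.9]
width: 6.5
gripper_force: 60.4
```

Call:
{"fn": "carry_out", "kwargs": {"deltas": [0,0,0,0,0,0.001,1,0,0,0,0,0,0.001,1,0,0,0,0,0,0.001,1,0,0,0,0,0,0,1]}}

```text
clock: 13.45
eef_pos: [467.3, 128.2, 254.9]
tool_rot: [-3.134, 0.001, 1.677]
force: [-8.4, -0.3, -4.4]
width: 6.1
gripper_force: 60.2
```

Call:
{"fn": "carry_out", "kwargs": {"deltas": [0,0,0,0,0,0.001,1,0,0,0,0,0,0.001,1,0,0,0,0,0,0.001,1,0,0,0,0,0,0,1]}}

```text
clock: 13.95
eef_pos: [467.4, 128.2, 251.7]
tool_rot: [-3.134, 0.001, 1.677]
force: [-7.2, 0.5, -5.1]
width: 6.3
gripper_force: 60.0
```

Call:
{"fn": "carry_out", "kwargs": {"deltas": [0,0,0,0,0,0.001,1,0,0,0,0,0,0.001,1,0,0,0,0,0,0.001,1,0,0,0,0,0,0,1]}}

```text
clock: 14.45
eef_pos: [467.7, 128.2, 248.6]
tool_rot: [-3.134, 0.001, 1.677]
force: [-6.4, -0.7, -7.7]
width: 6.7
gripper_force: 59.7
```

Call:
{"fn": "carry_out", "kwargs": {"deltas": [0,0,0,0,0,0.001,1,0,0,0,0,0,0.0005,1,0,0,0,0,0,0,1]}}

```text
clock: 14.82
eef_pos: [468.0, 128.2, 247.1]
tool_rot: [-3.135, 0.001, 1.677]
force: [-5.3, 0.8, -8.0]
width: 6.1
gripper_force: 59.6
```

Call:
{"fn": "carry_out", "kwargs": {"deltas": [0,0,0,0,0,0.001,1,0,0,0,0,0,0.0005,1,0,0,0,0,0,0,1]}}

```text
clock: 15.2
eef_pos: [468.6, 128.3, 246.2]
tool_rot: [-3.136, 0.001, 1.677]
force: [-5.2, 0.7, -6.9]
width: 6.4
gripper_force: 59.8
```

Call:
{"fn": "carry_out", "kwargs": {"deltas": [0,0,0,0,0,0.0005,1,0,0,0,0,0,0.0005,1,0,0,0,0,0,0,1]}}

```text
clock: 15.58
eef_pos: [468.7, 128.3, 245.6]
tool_rot: [-3.137, 0.001, 1.677]
force: [-6.2, -0.3, -2.9]
width: 6.3
gripper_force: 60.3
```

Call:
{"fn": "carry_out", "kwargs": {"deltas": [0,0,0,0,0,0.0005,1,0,0,0,0,0,0,1,0,0,0,0,0,0,1]}}

```text
clock: 15.95
eef_pos: [468.8, 128.3, 245.2]
tool_rot: [-3.137, 0.001, 1.677]
force: [-5.8, 0.7, -2.3]
width: 6.2
gripper_force: 60.3
```

Call:
{"fn": "carry_out", "kwargs": {"deltas": [0,0,0,0,-0.001,0.0003,1,0,0,0,0,0,0,1]}}

```text
clock: 16.2
eef_pos: [468.6, 128.3, 245.2]
tool_rot: [-3.139, 0.001, 1.677]
force: [-5.4, -0.0, -2.6]
width: 6.4
gripper_force: 60.3
```

Call:
{"fn": "carry_out", "kwargs": {"deltas": [0,0,0,0,-0.0005,0.0003,1,0,0,0,0,0,0,1]}}

```text
clock: 16.45
eef_pos: [468.6, 128.3, 245.1]
tool_rot: [-3.14, 0.001, 1.677]
force: [-3.8, -0.5, -2.8]
width: 6.5
gripper_force: 60.3
```

Call:
{"fn": "carry_out", "kwargs": {"deltas": [0,0,0,0,-0.001,0.0005,1,0,0,0,0,0,0.0005,1,0,0,0,0,0,0,1]}}

```text
clock: 16.82
eef_pos: [468.5, 128.3, 244.6]
tool_rot: [3.141, 0.0, 1.676]
force: [-4.0, -1.1, -0.9]
width: 6.8
gripper_force: 60.5
```

Call:
{"fn": "carry_out", "kwargs": {"deltas": [0,0,0,0,0,0.0005,1,0,0,0,0,0,0,1]}}

```text
clock: 17.08
eef_pos: [468.5, 128.3, 244.3]
tool_rot: [3.141, 0.0, 1.676]
force: [-6.1, -1.3, 1.0]
width: 6.6
gripper_force: 60.9
```

```bash
python3 - <<'E'
from h import *
s=ctrl.read_state();cw=cal("wrist");W=ctrl.get_image("wrist");cv2.imwrite("pics/w6.png",W[:,:,::-1])
print(s["eef_pos"],s["force"],s["torque"])
th=np.radians(6.1);u=np.array([np.cos(th),np.sin(th)]);t=np.array([468.9,128.4])
for d,z in((-27,234),(-10.5,235),(4,235),(11.5,238),(34,238)): print(d,proj(cw,[*(t+d*u),z]).round(1))
g=W.mean(2).astype(int)
for r in range(232,284,4): print(r,' '.join(f"{v:3d}" for v in g[r,224:350:2]))
r,gg,b=[W[:,:,i].astype(int) for i in range(3)]
m=(r>70)&(r>2.2*gg)
for q in range(80,290,15):
    xs=np.nonzero(m[q,240:320])[0]+240; print(q,xs.min() if len(xs) else 0,xs.max() if len(xs) else 0)
E
```

```text
[468.49966618 128.34704527 244.25021624] [-6.11645704 -1.26846667  1.01530718] [-0.31698954  1.20346983  0.04496183]
-27 [[227.2 256.5]]
-10.5 [[259.4 257.4]]
4 [[288.1 257.3]]
11.5 [[303.3 259.7]]
34 [[348.3 259.5]]
232  31  30  29  28  27  25  24  24  24  26  24  49  72  82  86 103 138 181 167  69  84  94  94  92 105 105 104 104 105 104 105  99  78  94  86  73 185  41  12  16  16  19  21  20  22  22  27  28  29  29  32  32  34  33  33  32  32  31 150 183 183 185 185
236  31  31  29  28  28  26  25  24  25  26  77  80  81  83  82  84  82 151 193  68  85  95  94  87 105 104 104 104 104 105 104  97  77  95  86  71 212  47  13  13  16  18  16  19  20  20  23  25  24  28  28  29  30  30  31  33  32  31  30 142 203 204 205
240  31  33  30  31  30  28  27  27  26  59  78  77  80  82  84  84  81  78 187  69  83  94  94  87 105 104 104 103 105 104 105  99  79 120 116 116 151 111  43  13  18  21  22  22  23  24  25  27  29  29  29  32  31  33  34  33  33  34  33  33 146 203 203
244  32  33  32  31  35  64  75  91 103 113 122 134 140 150 156 138  92  86 189  69  83  94  94  87 105 105 103 104
[... 1910 characters left out ...]
33  34  33  26  27  27
276  24  25  24  24  24  25  21  22  22  23  24  23  26  25  71  90  87  88  88  89  88  17  17  36 105 105 105 106 105 105 106  72  17  14  89  88  86  88  87  86  82  19  19  18  19  20  20  19  20  22  24  23  24  24  23  25  25  24  25  24  24  25  26
280  24  23  22  25  25  26  19  22  22  23  23  23  25  24  58  79 124 125 125 125 118  25  23  38 105 104 105 104 105 105 107  71  24  24  81 126 125 125 126 126  53  31  20  18  20  19  20  19  20  20  23  22  24  22  22  23  23  24  23  24  25  25  27
80 271 279
95 271 284
110 270 285
125 264 286
140 263 292
155 262 293
170 261 294
185 261 294
200 261 295
215 261 295
230 261 294
245 261 287
260 270 286
275 270 286
```

Call:
{"fn": "carry_out", "kwargs": {"deltas": [0,0,0,0,-0.0015,0,1,0,0,0,0,0,0,1,0,0,0,0,0,0,1]}}

```text
clock: 17.5
eef_pos: [468.2, 128.4, 244.4]
tool_rot: [3.139, -0.0, 1.676]
force: [-0.1, -0.7, 0.6]
width: 6.3
gripper_force: 60.7
```

Call:
{"fn": "carry_out", "kwargs": {"deltas": [0,0,0,0,0,0.0006,1,0,0,0,0,0,0,1,0,0,0,0,0,0,1]}}

```text
clock: 17.88
eef_pos: [468.1, 128.4, 243.9]
tool_rot: [3.139, -0.0, 1.676]
force: [1.7, -2.1, 5.1]
width: 6.2
gripper_force: 61.2
```

Call:
{"fn": "carry_out", "kwargs": {"deltas": [0,0,0,0,0,0.0003,1,0,0,0,0,0,0,1,0,0,0,0,0,0,1,0,0,0,0,0,0,1]}}

```text
clock: 18.38
eef_pos: [468.0, 128.4, 243.7]
tool_rot: [3.139, -0.0, 1.676]
force: [1.9, -1.3, 6.0]
width: 6.2
gripper_force: 61.5
```

```bash
python3 - <<'E'
from h import *
F=[]
for i in range(5):
    ctrl.get_image("top"); F.append(ctrl.read_state()["force"])
print(np.round(F,1),np.mean(F,0),ctrl.read_state()["eef_pos"])
E
```

```text
[[ 3.3 -1.8  6. ]
 [ 2.2 -2.8  5.9]
 [ 1.9 -2.3  5.9]
 [ 2.3 -1.8  6.5]
 [ 1.8 -1.1  5.9]] [ 2.27092706 -1.97624006  6.04195852] [468.03922519 128.43993062 243.68400359]
```

Call:
{"fn": "carry_out", "kwargs": {"deltas": [0,0,0,0,0.0004,0.0003,1,0,0,0,0,0,0,1,0,0,0,0,0,0,1,0,0,0,0,0,0,1]}}

```text
clock: 19.12
eef_pos: [468.1, 128.4, 243.5]
tool_rot: [3.14, 0.0, 1.676]
force: [1.0, -2.2, 7.0]
width: 6.6
gripper_force: 61.8
```

Call:
{"fn": "carry_out", "kwargs": {"deltas": [0,0,0,0,0,0,1,0,0,0,0,0,0,1,0,0,0,0,0,-0.0007,1,0,0,0,0,0,-0.0004,1,0,0,0,0,0,0,1]}}

```text
clock: 19.75
eef_pos: [468.0, 128.4, 244.0]
tool_rot: [3.14, -0.0, 1.676]
force: [3.1, -1.2, 2.9]
width: 6.7
gripper_force: 61.1
```

Call:
{"fn": "carry_out", "kwargs": {"deltas": [0,0,0,0,0,0,0.6,0,0,0,0,0,0,0.3,0,0,0,0,0,0,0.1,0,0,0,0,0,0,0.1,0,0,0,0,0,0,0.1]}}

```text
clock: 20.38
eef_pos: [467.2, 128.3, 243.8]
tool_rot: [-3.141, 0.0, 1.676]
force: [-0.2, 0.4, -0.2]
width: 38.6
gripper_force: 0.0
```

Call:
{"fn": "carry_out", "kwargs": {"deltas": [0,0,0,0,0,-0.01,0.1,0,0,0,0,0,-0.02,0.1,0,0,0,0,0,-0.03,0.1,0,0,0,0,0,-0.03,0.1,0,0,0,0,0,-0.02,0.1,0,0,0,0,0,0,0.1]}}

```text
clock: 21.12
eef_pos: [468.2, 128.8, 355.7]
tool_rot: [3.138, -0.0, 1.676]
force: [0.4, -0.4, -0.6]
width: 38.6
gripper_force: 0.0
```

```bash
python3 - <<'E'
from h import *
s=ctrl.read_state();cw=cal("wrist");W=ctrl.get_image("wrist");S=ctrl.get_image("side");cv2.imwrite("pics/w7.png",W[:,:,::-1]);cv2.imwrite("pics/s7.png",S[:,:,::-1])
print(s["eef_pos"],s["force"])
th=np.radians(6.1);u=np.array([np.cos(th),np.sin(th)]);t=np.array([468.9,128.4])
for d,z in((-27,234),(-10.5,235),(0,262),(4,235),(11.5,238),(34,238)): print(d,proj(cw,[*(t+d*u),z]).round(1))
r,gg,b=[W[:,:,i].astype(int) for i in range(3)]
m=(r>70)&(r>2.2*gg)
for q in range(40,330,20):
    xs=np.nonzero(m[q,200:360])[0]+200; print(q,xs.min() if len(xs) else 0,xs.max() if len(xs) else 0)
w=(W.min(2)>225);w[:,:250]=0;w[:,330:]=0;w[:150]=0;w[260:]=0
ys,xs=np.nonzero(w);print("white",len(xs),xs.min() if len(xs) else 0,xs.max() if len(xs) else 0,ys.min() if len(xs) else 0,ys.max() if len(xs) else 0)
q=int(proj(cw,[*(t+8*u),235])[0,1]);g=W.mean(2).astype(int)
for k in range(q-16,q+17,3): print(k,g[k,250:346:2].tolist())
m=big(red(S));y,x=np.nonzero(m);print("side",x.min(),x.max(),y.min(),y.max(),m.sum())
E
```

```text
[468.19635361 128.84265508 355.68785827] [ 0.3978953  -0.35810562 -0.56782992]
-27 [[246.9 203.9]]
-10.5 [[266.5 204.1]]
0 [[279.3 212.9]]
4 [[283.9 204.1]]
11.5 [[293.  204.9]]
34 [[320.1 204.9]]
40 0 0
60 0 0
80 0 0
100 273 280
120 273 281
140 268 286
160 267 287
180 267 287
200 267 281
220 267 287
240 268 287
260 273 282
280 273 281
300 0 0
320 0 0
white 122 284 291 197 212
188 [24, 84, 101, 101, 101, 100, 101, 101, 91, 77, 96, 79, 103, 104, 105, 105, 89, 99, 86, 82, 58, 34, 37, 41, 43, 48, 49, 49, 52, 52, 52, 52, 66, 102, 103, 104, 102, 101, 101, 103, 101, 102, 102, 68, 33, 46, 49, 70]
191 [25, 78, 98, 99, 98, 92, 97, 146, 135, 76, 95, 81, 104, 105, 104, 103, 88, 99, 86, 108, 87, 32, 35, 36, 41, 42, 47, 49, 50, 51, 51, 50, 50, 92, 156, 157, 158, 158, 159, 159, 160, 162, 161, 163, 162, 164, 165, 166]
194 [24, 73, 101, 85, 80, 83, 84, 111, 179, 76, 94, 83, 104, 104, 104, 105, 89, 108, 109, 130, 119, 34, 45, 47, 49, 53, 55, 54, 57, 59, 58, 59, 58, 57, 155, 197, 197, 199, 200, 201, 201, 202, 204, 205, 204, 206, 206, 206]
197 [88, 99, 113, 125, 136, 148, 147, 85, 133, 75, 95, 79, 105,
[... 972 characters left out ...]
 53, 53, 50, 44, 46, 45, 46, 45, 47, 45, 45, 44, 45, 47, 47, 46, 45]
212 [23, 22, 22, 24, 25, 22, 21, 22, 29, 72, 91, 79, 103, 105, 105, 104, 89, 187, 223, 234, 219, 55, 39, 40, 41, 42, 44, 45, 47, 49, 49, 50, 51, 50, 41, 44, 44, 46, 44, 42, 42, 42, 46, 47, 48, 48, 49, 45]
215 [24, 22, 23, 22, 24, 24, 23, 22, 30, 72, 91, 79, 104, 103, 104, 104, 85, 96, 82, 36, 23, 23, 28, 31, 29, 31, 33, 36, 35, 37, 39, 41, 41, 42, 43, 43, 42, 41, 42, 40, 41, 41, 45, 47, 50, 47, 46, 43]
218 [24, 23, 24, 24, 25, 23, 23, 24, 27, 71, 91, 80, 103, 104, 103, 104, 88, 96, 81, 36, 24, 23, 25, 25, 26, 26, 28, 30, 31, 33, 34, 36, 38, 40, 41, 39, 40, 39, 41, 38, 40, 39, 45, 47, 46, 48, 45, 43]
side 259 267 141 196 202
```

The roller edge sits at column 283.5 (4 mm, so closed) and covers the bead. The ring hangs straight with the gripper 110 mm clear, so I'm handing in.

```bash
python3 -c "
from cell import ctrl
print(ctrl.finish_job())"
```

```text
the job is handed in; nothing more can be done
None
```

The ring hangs on the hook with the roller closed over its bead; I pressed it onto the seat at about 10 N before letting go, and the job was handed in at about 21 s (no verdict came back).

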